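# Tighten the recessed centre nut of a bowl feeder

## Task

The feeder's bowl has just been refitted: take the red T-handled socket extension from its blue stand, lower it down the centre bore onto the brass nut at the bottom, and turn the nut clockwise (seen from above) until it comes up against its stop, without turning the black knurled trim ring around the mouth of the bore. Then put the extension back upright, fully down in its stand, and leave the other things on the bench where they lie.

Things in the scene. Friction and masses are not known exactly. Their poses are not given: they have to be found in the camera images.
- wrench: Steel socket extension with red T-handle, loose, about 0.35 kg, 160 mm tall, upright in the stand. Origin: centre of its open lower end; z up the shaft. Socket: lowest 42 mm, 46 mm wide at most; hex opening 33 mm across flats, 15 mm deep, flats facing its x axis and every 60 degrees on. Above it a shaft of 18 mm diameter, at z 134 to 140 mm a 26 mm collar.
- wrench_handle (a point): Centre of the red T-handle bar, on the extension's axis 149 mm above its lower end; axes as the extension's. The bar is 80 mm long along x, 14 mm wide along y and 22 mm tall.
- stand: The fixed stand: aluminium plate 110 x 110 x 12 mm with a blue round cup, 72 mm outside and 60 mm inside diameter, its rim 55 mm above the bench and its floor 12 mm above the bench. Origin: centre of the underside on the bench.
- stand_floor (a point): Centre of the floor of the stand's cup, 12 mm above the bench, 43 mm below its rim. The extension's lower end stands on it.
- feeder: Fixed bowl feeder: aluminium bowl, 172 mm diameter, rim 94 mm above the bench. In its middle a tube with a bore of 56 mm diameter; the bore's mouth (top of the trim ring) is 107 mm and its floor 24 mm above the bench. A chute sticks out to 133 mm from the centre along +x, 55 to 73 mm high. Origin: on the bench, on the axis of the bore; z up.
- nut_top (a point): Top centre of the brass hex nut on the bore's axis, 41 mm above the bench, 66 mm below the mouth. 30 mm across flats, hex 24 to 36 mm above the bench, then tapering to 20 mm. The frame turns with the nut: flats face its x axis and every 60 degrees on. The socket fits when both x axes agree modulo 60 degrees, within about 12 degrees either way.
- nut (a joint): Turn of the nut in rad, growing clockwise seen from above; starts between 0.1 and 0.6, stop at 1.3. Needs about 0.22 N m and stays where left. With the socket on, the extension's lower end is 26 mm above the bench (if not fitting, 10 mm higher), and it has about 0.2 rad of free play either way before it drives the nut.
- trim_ring (a joint): Turn of the black knurled ring in rad, growing counter-clockwise seen from above; starts anywhere from -0.6 to 0.6. It turns very lightly (0.06 N m) and must be left at its setting.
- ring_mark (a point): White mark on the top face of the black knurled trim ring (90 mm outside, 56 mm inside diameter, 12 mm tall, concentric with the bore), 40 mm out from the axis, 107 mm above the bench.
- screwdriver: Bystander: loose screwdriver with yellow handle, 190 mm long, lying along its x axis. Origin near its middle, on the bench.
- frame: Bystander: loose black spectacle front, 145 mm long along its y axis, 6 mm thick. Origin at its middle, on the bench.
- cup: Bystander: loose blue bowl, 70 mm in diameter, 45 mm tall. Origin: centre of its underside.
Mind the look-alikes: they are no part of the job. Leave any pink look-alike of the wrench alone.

How it is judged:
On the way, in this order (a step that is already met when the one before it is completed fails the run):
1. the socket is fully down on the nut, upright (lower end less than 31 mm above the bench, within 6 mm of the bore's axis) (horizontal distance between wrench and nut_top below 0.006 m and z of wrench in the frame of feeder below 0.031 m and angle between wrench's own z axis and vertical below 0.12 rad), for 0.1 s.
2. the nut is up against its stop (joint above 1.22) with the socket still on it (all of step 1 and value of joint nut above 1.22 rad), for 0.1 s.
At the end, for the whole second after the job is handed in: Nut at its stop (joint above 1.22); extension at rest in the cup, lower end within 12 mm of its centre and under 6 mm above its floor, tilt under 0.12 rad; ring mark within 7 mm, and screwdriver, spectacle front and bowl within 20 mm of their starts (value of joint nut above 1.22 rad and horizontal distance between wrench and stand_floor below 0.012 m and z of wrench in the frame of stand_floor below 0.006 m and angle between wrench's own z axis and vertical below 0.12 rad and linear speed of wrench below 0.03 m/s and distance of ring_mark from where it was at the start of the episode below 0.007 m and distance of each of screwdriver, frame, cup from where it was at the start of the episode below 0.02 m); the robot touches nothing.
It fails at once if the trim ring is turned (its mark moves more than 7 mm) (distance of ring_mark from where it was at the start of the episode above 0.007 m).
It fails at once if the screwdriver is pushed more than 20 mm (distance of screwdriver from where it was at the start of the episode above 0.02 m).
It fails at once if the spectacle front is pushed more than 20 mm (distance of frame from where it was at the start of the episode above 0.02 m).
It fails at once if the blue bowl is pushed more than 20 mm (distance of cup from where it was at the start of the episode above 0.02 m).
It also fails if it takes over 59 s, if anything falls off the work surface, if the arm or the gripper's body presses on something with over 40 N, if the wrist force passes 120 N, or if a joint passes its speed limit or range.

## Robot

A 6-joint arm with a two-finger parallel gripper is mounted at the origin on the work surface. World frame = base frame: x ahead of the robot, y to its left, z up, the work surface at z = 0. Lengths are in m, angles in rad, forces in N, time in s.
With the tool pointing down it reaches from about 0.275 to 0.75 m from the base axis. Payload 10.2 kg.
Tool frame: the origin (TCP) lies midway between the tips of the shut fingers; the grasp point (between the pads) lies 19 mm behind it (env.hold_point_z is the distance from the TCP to the grasp point, in m); z points along the fingers, y is the line along which they close (so a half turn about z gives the same grasp; the last joint's range is limited). The gripper opens to 85 mm and grips with 20 to 120 N. Pads are 22 mm wide; open, the fingers measure 114 mm over their backs; the gripper's body (76 mm by 85 mm) begins 54 mm behind the grasp point. The pads swing forward as they close: fully open they stand 13 mm farther back than shut.
Start: joints at [-1.325, 0.313, 1.498, -0, 1.331, -0.223], TCP at [0.237, -0.468, 0.208] pointing down, gripper open.
Joint ranges: [-2.94, 2.94], [-0.97, 2.17], [0.19, 2.56], [-1.23, 4.37], [0.02, 3.11], [-2.88, 2.88]. Speed limits (rad/s): [2.39, 2.39, 3.01, 3.14, 3.14, 3.14].

## Interface

Orientations are given as a unit quaternion [x, y, z, w].
In Python, from bench import env, kinematics, monitor, eyes, job gives the robot as it stands. The module is installed in compiled form; this text tells all that it offers. Calls block until the motion is done:
- env.reach(position, orientation): joint-space move of the TCP to a pose.
- env.movel(position, velocity=0.15, frame=None, guard=None): straight line of the TCP; frame=None keeps the orientation; velocity is the mean speed in m/s. With guard (N) it stops when the force on the tool has changed by that much, and returns True; else False.
- env.set_joints(angles): joint-space move.
- env.release() and env.close_gripper(effort=None): open the fingers fully, or close them until they stop; effort is the grip in N (None keeps the last).
- env.hold(seconds).
- kinematics.ik(position, orientation): joint angles nearest the present ones, or None.
- monitor.sense(): the state.
- eyes.grab_frame(name): name is "side" or "top" or "wrist"; returns a dict with "frame" (420x560x3 uint8, red, green, blue), "mtx" (3x3 intrinsics, pixels), "view" (4x4, takes a point from world to camera coordinates). Camera axes: x right, y down, z forward; pixel columns grow to the right and rows downward; lengths in m; the calibration is good to about 2 mm. A picture is of the moment at which its call begins. There is no depth.
A pose or a line that the arm cannot do raises env.MotionError and nothing moves.
- job.hand_in(): hands the job in; it is judged then, once.
The state is a dict: "clock": time; "joints": joint angles; "qvel": joint speeds; "joint_efforts": joint torques, N m; "position": TCP position; "ee_rot": TCP orientation; "contact_force": force on the tool from outside, world axes, zero at the start; "ft_torque": the same for the moment, N m; "finger_gap": opening from 0.0 (shut) to 1.0 (fully open); "gripper_force": force on a finger pad.
Only numpy, scipy, OpenCV 4.12 (cv2) and the standard library are available. Lean on these libraries where they do the work, as an engineer would, in place of code of your own. Each camera call takes 0.05 s, during which the arm holds its last target. There are 200 camera calls.

## Working session

There is one attempt and no reset: what is moved stays moved. The work goes in short steps, each a Python script; the robot and the scene stay as the last script left them, time stands still between calls to the robot, and variables do not carry over. Pictures are saved under pics/ and viewed, at most 10 in all, crops included, and the job is handed in when it is done.

```bash
mkdir -p pics; python3 - <<'E'
from bench import env,monitor,eyes
import cv2,numpy as np,pickle
d={}
for n in("top","side"):
    f=eyes.grab_frame(n);d[n]=f
    cv2.imwrite(f"pics/{n}0.png",f["frame"][:,:,::-1])
    print(n,f["mtx"].tolist(),f["view"].round(4).tolist())
pickle.dump({k:dict(v) for k,v in d.items()},open("f0.pkl","wb"))
s=monitor.sense();print(s["clock"],s["position"],s["ee_rot"],env.hold_point_z)
E
```

```text
top [[406.76047181068463, 0.0, 277.62928071911244], [0.0, 406.76047181068463, 204.14186892940023], [0.0, 0.0, 1.0]] [[-0.0085, -0.9998, 0.0165, 0.0538], [-0.9935, 0.0066, -0.1133, 0.6076], [0.1132, -0.0174, -0.9934, 0.8429], [0.0, 0.0, 0.0, 1.0]]
side [[496.1058079097351, 0.0, 278.85526848047135], [0.0, 496.1058079097351, 208.53561511580267], [0.0, 0.0, 1.0]] [[-0.942, -0.3354, 0.0104, 0.612], [-0.2093, 0.5633, -0.7993, 0.1844], [0.2622, -0.7551, -0.6009, 1.1698], [0.0, 0.0, 0.0, 1.0]]
0.1 [ 0.23712646 -0.46810756  0.20729673] [ 9.72652571e-01  2.32264155e-01 -1.43286688e-05 -5.81043385e-04] 0.0187
```

View pics/top0.png

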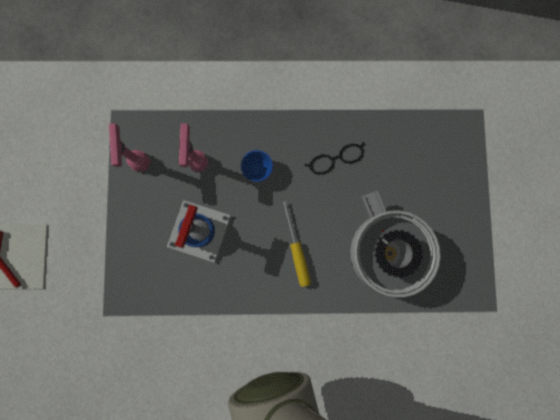

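View pics/side0.png

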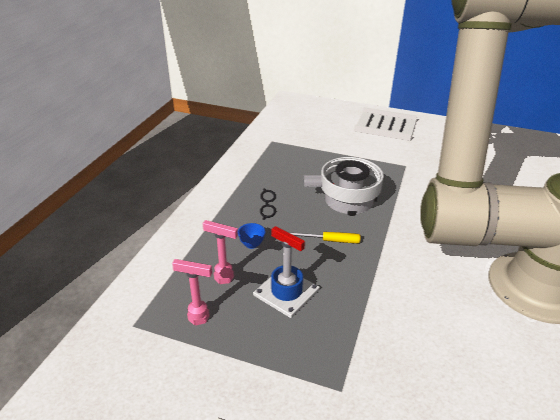

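The top view shows three candidates, plus a red object at (5,260) on a light plate off the mat.
- **Red T-handle in the blue stand:** (187,226) in top, (288,238) in side. This fits the description.
- **Pink T-tools:** (115,145) and (184,145). These are the look-alikes.
- **Feeder:** (397,253). The screwdriver, spectacles and bowl lie between it and the stand.

I'll localise them and confirm with a crop.

```bash
cat > h.py <<'E'
import cv2,numpy as np
def ray(f,p):
    R,t=f["view"][:3,:3],f["view"][:3,3]
    d=R.T@np.linalg.solve(f["mtx"],[p[0],p[1],1.]); return -R.T@t,d/np.linalg.norm(d)
def plane(f,p,z):
    o,d=ray(f,p); return o+d*(z-o[2])/d[2]
def tri(f1,p1,f2,p2):
    o,d=ray(f1,p1);q,e=ray(f2,p2)
    s=np.linalg.lstsq(np.c_[d,-e],q-o,rcond=None)[0]
    a,b=o+s[0]*d,q+s[1]*e; return (a+b)/2,np.linalg.norm(a-b)
def proj(f,P):
    c=f["view"][:3,:3]@P+f["view"][:3,3]; c=f["mtx"]@c; return c[:2]/c[2]
def big(m,box=None):
    m=m.astype(np.uint8)
    if box: k=np.zeros_like(m);x0,y0,x1,y1=box;k[y0:y1,x0:x1]=1;m=m*k
    c,_=cv2.findContours(m,cv2.RETR_EXTERNAL,cv2.CHAIN_APPROX_NONE)
    return max(c,key=cv2.contourArea)
def red(I):
    I=I.astype(int);return (I[:,:,0]>110)&(I[:,:,1]<60)&(I[:,:,2]<60)
E
python3 - <<'E'
from h import *
import pickle
from bench import eyes
d=pickle.load(open("f0.pkl","rb"));T,S=d["top"],d["side"]
cs={}
for n,f,b in(("top",T,(150,180,260,270)),("side",S,(240,210,340,260))):
    c=big(red(f["frame"]),b);M=cv2.moments(c);cs[n]=(M["m10"]/M["m00"],M["m01"]/M["m00"]);r=cv2.minAreaRect(c);print(n,cs[n],r)
    if n=="top":
        bx=cv2.boxPoints(r);P=[plane(f,p,.172)[:2] for p in bx];print("bar corners",np.round(P,4).tolist())
print("bar tri",tri(T,cs["top"],S,cs["side"]))
I=T["frame"].astype(int)
blue=(I[:,:,2]>90)&(I[:,:,0]<60)&(I[:,:,2]>I[:,:,1]+40)
c=big(blue,(150,180,240,265));e=cv2.minEnclosingCircle(c);print("stand cup",e,plane(T,e[0],.055))
g=cv2.GaussianBlur(T["frame"].max(2),(3,3),0)
blk=(g<45)
c=big(blk,(372,228,424,282));e=cv2.fitEllipse(c);print("ring",e,plane(T,e[0],.107))
w=eyes.grab_frame("wrist");print(w["view"].round(3).tolist(),w["mtx"][0])
a=cv2.resize(T["frame"][190:270,150:250],(400,320),interpolation=3)
b=cv2.resize(T["frame"][205:305,340:450],(400,320),interpolation=3)
z=np.zeros((280,800,3),np.uint8);z[:,:373]=cv2.resize(w["frame"],(373,280));z[:,400:773]=cv2.resize(S["frame"][140:220,290:397],(373,280),interpolation=3)
cv2.imwrite("pics/c1.png",np.vstack([np.hstack([a,b]),z])[:,:,::-1])
E
```

```text
top (183.0496894409938, 227.0910973084886) ((184.10000610351562, 224.7000274658203), (4.427188396453857, 41.10960388183594), 18.434947967529297)
bar corners [[0.5226, 0.2348], [0.5926, 0.2128], [0.59, 0.2052], [0.5201, 0.2273]]
side (286.90432098765433, 237.69444444444446) ((286.800048828125, 237.9000244140625), (36.224300384521484, 10.733125686645508), 26.56505012512207)
bar tri (array([0.55303437, 0.22332519, 0.1661732 ]), np.float64(0.001708599428387264))Traceback (most recent call last):
  File "<stdin>", line 13, in <module>
  File "h.py", line 17, in big
    return max(c,key=cv2.contourArea)
ValueError: max() iterable argument is empty
```

```bash
cat >> h.py <<'E'
def red(I):
    h=cv2.cvtColor(I,cv2.COLOR_RGB2HSV).astype(int);return ((h[:,:,0]<7)|(h[:,:,0]>174))&(h[:,:,1]>190)&(h[:,:,2]>60)
def blue(I):
    h=cv2.cvtColor(I,cv2.COLOR_RGB2HSV).astype(int);return (h[:,:,0]>100)&(h[:,:,0]<130)&(h[:,:,1]>130)&(h[:,:,2]>30)
E
python3 - <<'E'
from h import *
import pickle
from bench import eyes
d=pickle.load(open("f0.pkl","rb"));T,S=d["top"],d["side"]
cs={}
for n,f,b in(("top",T,(150,180,260,270)),("side",S,(240,210,340,260))):
    c=big(red(f["frame"]),b);M=cv2.moments(c);cs[n]=(M["m10"]/M["m00"],M["m01"]/M["m00"]);r=cv2.minAreaRect(c);print(n,cs[n],r)
    if n=="top":
        bx=cv2.boxPoints(r);P=[plane(f,p,.172)[:2] for p in bx];print("bar corners",np.round(P,4).tolist())
print("bar tri",tri(T,cs["top"],S,cs["side"]))
c=big(blue(T["frame"]),(150,180,240,265));e=cv2.minEnclosingCircle(c);print("stand cup",e,plane(T,e[0],.04))
g=T["frame"].max(2)
c=big(g<60,(374,230,424,280));e=cv2.fitEllipse(c);print("ring",e,plane(T,e[0],.107))
w=eyes.grab_frame("wrist");print(w["view"].round(3).tolist(),w["mtx"][0])
pickle.dump(dict(w),open("w0.pkl","wb"))
a=cv2.resize(T["frame"][190:270,150:250],(400,320),interpolation=3)
b=cv2.resize(T["frame"][205:305,340:450],(400,320),interpolation=3)
z=np.zeros((280,800,3),np.uint8);z[:,:373]=cv2.resize(w["frame"],(373,280));z[:,400:773]=cv2.resize(S["frame"][140:220,290:397],(373,280),interpolation=3)
cv2.imwrite("pics/c1.png",np.vstack([np.hstack([a,b]),z])[:,:,::-1])
E
```

```text
top (185.42209072978304, 226.49309664694277) ((185.60182189941406, 225.71495056152344), (6.457658290863037, 40.89849853515625), 19.653823852539062)
bar corners [[0.5219, 0.2345], [0.591, 0.2111], [0.587, 0.2], [0.518, 0.2236]]
side (287.76138716356104, 238.11749482401655) ((287.6000061035156, 238.30001831054688), (36.224300384521484, 10.733125686645508), 26.56505012512207)
bar tri (array([0.55333882, 0.21964894, 0.16220286]), np.float64(0.00031170820119889837))
stand cup ((197.6178741455078, 230.99705505371094), 16.17354393005371) [0.5511256  0.21931028 0.04      ]
ring ((399.40008544921875, 253.91758728027344), (45.34664535522461, 58.775997161865234), 130.30783081054688) [ 0.49995939 -0.18717624  0.107     ]
[[0.452, -0.892, -0.002, -0.523], [-0.847, -0.43, 0.313, -0.042], [-0.28, -0.14, -0.95, 0.38], [0.0, 0.0, 0.0, 1.0]] [370.50425668   0.         286.95385655]
```

View pics/c1.png

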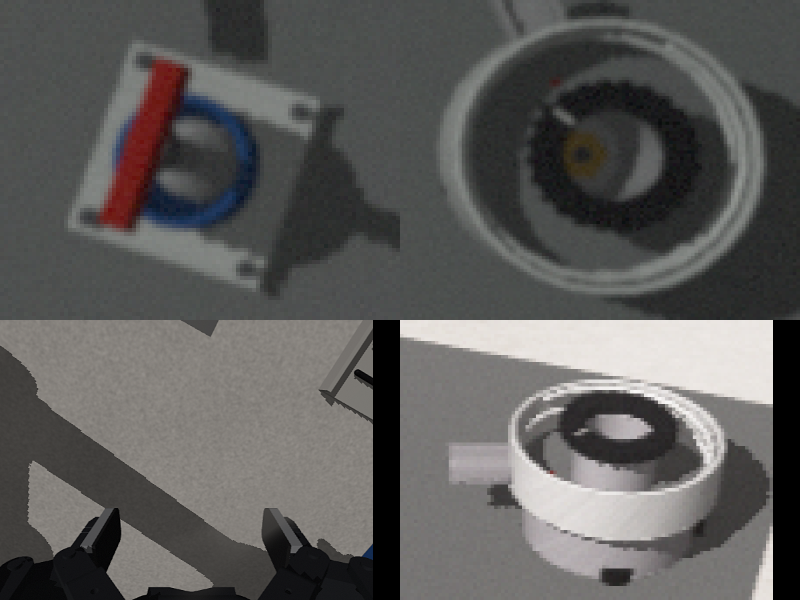

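The crop confirms it: the red T-bar stands in the blue cup at crop (145,145). The feeder's ring is at (613,155) with its white mark at (567,115), and the brass nut shows at (583,155). Next I'll look at the nut from above with the wrist camera.

```bash
cat >> h.py <<'E'
import pickle
from scipy.spatial.transform import Rotation as Ro
def down(yaw): # tool x axis at world angle yaw, z down
    return Ro.from_matrix(np.array([[np.cos(yaw),np.sin(yaw),0],[np.sin(yaw),-np.cos(yaw),0],[0,0,-1]])).as_quat()
def camoff(w,s): # camera centre in tool frame
    R=w["view"][:3,:3];c=-R.T@w["view"][:3,3]
    return Ro.from_quat(s["ee_rot"]).inv().apply(c-s["position"])
E
python3 - <<'E'
from h import *
from bench import env,kinematics,monitor,eyes
w=pickle.load(open("w0.pkl","rb"));s=monitor.sense();off=camoff(w,s);print("off",off)
T=pickle.load(open("f0.pkl","rb"))["top"];print("nut",plane(T,(390.3,253.4),.041))
for deg in range(-180,180,30):
    q=down(np.radians(deg));o=Ro.from_quat(q).apply(off)
    for n,t in(("nut",(.5,-.187)),("wr",(.5533,.2196))):
        k=kinematics.ik([t[0]-o[0],t[1]-o[1],.20],q);print(deg,n,None if k is None else np.round(k,2).tolist())
for deg in(-18.8,161.2):
    for n,t in(("nut",(.5,-.187)),("wr",(.5533,.2196))):
        k=kinematics.ik([t[0],t[1],.20],down(np.radians(deg)));print("g",deg,n,None if k is None else np.round(k,2).tolist())
E
```

```text
off [ 0.07957116 -0.00087878 -0.16593618]
nut [ 0.50049715 -0.18863702  0.041     ]
-180 nut [-0.5, 0.51, 1.24, -0.0, 1.4, -2.07]
-180 wr [0.16, 0.65, 1.0, -0.0, 1.49, -1.41]
-150 nut [-0.45, 0.46, 1.31, -0.0, 1.37, -2.55]
-150 wr [0.22, 0.66, 0.98, -0.0, 1.5, -1.87]
-120 nut None
-120 wr [0.28, 0.63, 1.04, -0.0, 1.47, -2.34]
-90 nut [-0.44, 0.29, 1.55, -0.0, 1.3, 2.7]
-90 wr [0.31, 0.55, 1.17, -0.0, 1.42, -2.83]
-60 nut [-0.5, 0.21, 1.66, -0.0, 1.28, 2.12]
-60 wr None
-30 nut [-0.59, 0.17, 1.71, -0.0, 1.27, 1.51]
-30 wr [0.28, 0.37, 1.44, -0.0, 1.33, 2.37]
0 nut [-0.68, 0.18, 1.69, -0.0, 1.27, 0.9]
0 wr [0.21, 0.31, 1.52, -0.0, 1.31, 1.78]
30 nut [-0.73, 0.24, 1.62, -0.0, 1.29, 0.32]
30 wr [0.13, 0.3, 1.53, -0.0, 1.31, 1.17]
60 nut [-0.73, 0.32, 1.5, -0.0, 1.31, -0.21]
60 wr [0.07, 0.34, 1.48, -0.0, 1.32, 0.59]
90 nut [-0.7, 0.41, 1.38, -0.0, 1.35, -0.7]
90 wr [0.04, 0.42, 1.36, -0.0, 1.36, 0.04]
120 nut [-0.64, 0.48, 1.28, -0.0, 1.39, -1.16]
120 wr [0.06, 0.51, 1.22, -0.0, 1.4, -0.47]
150 nut [-0.57, 0.51, 1.22, -0.0, 1.4, -1.62]
150 wr [0.1, 0.6, 1.09, -0.0, 1.45, -0.95]
g -18.8 nut [-0.58, 0.34, 1.48, -0.0, 1.32, 1.32]
g -18.8 wr [0.18, 0.47, 1.28, -0.0, 1.38, 2.08]
g 161.2 nut [-0.58, 0.34, 1.48, -0.0, 1.32, -1.82]
g 161.2 wr [0.18, 0.47, 1.28, -0.0, 1.38, -1.06]
```

```bash
python3 - <<'E'
from h import *
from bench import env,kinematics,monitor,eyes
off=np.array([.0796,-.0009,-.1659])
q=down(np.radians(120));o=Ro.from_quat(q).apply(off)
env.reach([.5005-o[0],-.187-o[1],.15],q)
w=eyes.grab_frame("wrist");pickle.dump(dict(w),open("w1.pkl","wb"))
p=proj(w,np.array([.5,-.187,.06]));print(p,monitor.sense()["clock"])
x,y=(int(v) for v in p);x0=max(0,min(x-70,420));y0=max(0,min(y-52,315))
a=w["frame"][y0:y0+105,x0:x0+140];print(x0,y0)
cv2.imwrite("pics/n1.png",cv2.resize(a,(800,600),interpolation=3)[:,:,::-1])
E
```

```text
[287.37683368  91.07935695] 1.6
217 39
```

View pics/n1.png

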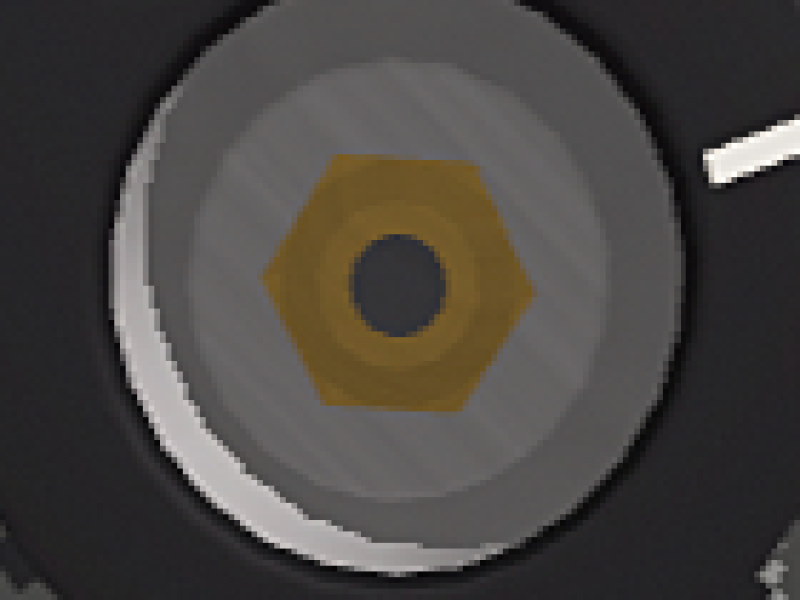

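Picture: brass hexagon centred at crop (397,284), with sharp vertices. The white mark is at (750,150). I'll extract its pose, then look at the handle the same way.

```bash
python3 - <<'E'
from h import *
from bench import env,kinematics,monitor,eyes
w=pickle.load(open("w1.pkl","rb"))
h=cv2.cvtColor(w["frame"],cv2.COLOR_RGB2HSV).astype(int)
m=(h[:,:,0]>10)&(h[:,:,0]<30)&(h[:,:,1]>130)&(h[:,:,2]>50)
c=big(m,(240,50,330,130))
hull=cv2.convexHull(c);v=cv2.approxPolyDP(hull,4,True)[:,0,:].astype(float);print(v.tolist())
P=np.array([plane(w,p,.036)[:2] for p in v]);C=P.mean(0)
a=np.degrees(np.arctan2(*(P-C).T[::-1]));print("verts",np.sort(a%60),np.linalg.norm(P-C,axis=1),"C",C)
mm=cv2.moments(c);print("cen",plane(w,(mm["m10"]/mm["m00"],mm["m01"]/mm["m00"]),.036))
off=np.array([.0796,-.0009,-.1659])
q=down(np.radians(161.2));o=Ro.from_quat(q).apply(off)
x,y,z=monitor.sense()["position"];env.movel([x,y,.22],.25)
env.reach([.5533-o[0],.2196-o[1],.22],q)
w=eyes.grab_frame("wrist");pickle.dump(dict(w),open("w2.pkl","wb"))
c=big(red(w["frame"]));r=cv2.minAreaRect(c);print(r)
P=np.array([plane(w,p,.172)[:2] for p in cv2.boxPoints(r)]);e=[P[1]-P[0],P[2]-P[1]];L=max(e,key=np.linalg.norm)
print("bar C",P.mean(0),[np.linalg.norm(k) for k in e],"ang",np.degrees(np.arctan2(L[1],L[0])))
c=big(blue(w["frame"]));e=cv2.minEnclosingCircle(c);print("cup",e,plane(w,e[0],.055)[:2]);print(monitor.sense()["clock"])
cv2.imwrite("pics/b1.png",w["frame"][:,:,::-1])
E
```

```text
[[276.0, 66.0], [300.0, 68.0], [309.0, 91.0], [296.0, 110.0], [274.0, 109.0], [263.0, 88.0]]
verts [24.89661684 25.27984944 25.32893139 25.65083967 26.9953763  27.77784393] [0.01697087 0.017023   0.01636548 0.0162369  0.01657803 0.0167483 ] C [ 0.49872092 -0.1861831 ]
cen [ 0.49836822 -0.18574144  0.036     ]
((287.5, 84.5), (151.0, 25.0), 90.0)
bar C [0.55164305 0.22043149] [np.float64(0.01287643664662597), np.float64(0.0783388425769193)] ang -18.247137466509475
cup ((215.33412170410156, 263.2890930175781), 34.12186050415039) [0.68329071 0.10051923]
3.7667
```

View pics/b1.png

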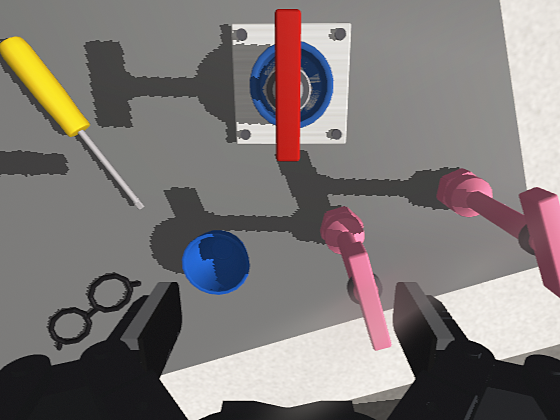

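The picture shows the T-bar upright over its cup at (287,84), clear of the pink tools at (365,290) and right. The earlier cup mask took the bowl at (216,263), so I'll refit the stand cup while grasping.

```bash
python3 - <<'E'
from h import *
from bench import env,kinematics,monitor,eyes
w=pickle.load(open("w2.pkl","rb"))
c=big(blue(w["frame"])|red(w["frame"])&(np.arange(420)[:,None]>60)&(np.arange(420)[:,None]<110),(240,30,345,140))
e=cv2.fitEllipse(cv2.convexHull(c));print("cup",e,plane(w,e[0],.055)[:2])
q=down(np.radians(161.75));x,y=.5516,.2204
env.reach([x,y,.24],q);env.movel([x,y,.156],.1,guard=8);print(monitor.sense()["position"])
env.close_gripper(100);s=monitor.sense();print(s["position"],s["finger_gap"],s["gripper_force"],s["contact_force"])
print(env.movel([x,y,.30],.12));env.hold(.2)
s=monitor.sense();print(s["position"],s["finger_gap"],s["gripper_force"],s["contact_force"],s["ft_torque"],s["clock"])
d=[eyes.grab_frame(n)["frame"] for n in("side","wrist")]
cv2.imwrite("pics/g1.png",np.hstack([cv2.resize(k,(400,300)) for k in d])[:,:,::-1])
E
```

```text
cup ((301.5726623535156, 84.33497619628906), (60.34296417236328, 82.99166107177734), 1.8954737186431885) [0.55211835 0.23312853]
[0.55200838 0.22042594 0.15664792]
[0.55159971 0.22042743 0.15600292] 0.004298881276693992 0.0 [ 0.02919256  0.5898352  -0.54131951]
False
[0.55151628 0.22036067 0.29963223] -0.0005832398599318479 0.0 [-0.39340208 -1.25577005  0.34945618] [ 0.00179836 -0.04947     0.0433577 ] 7.5083
```

View pics/g1.png

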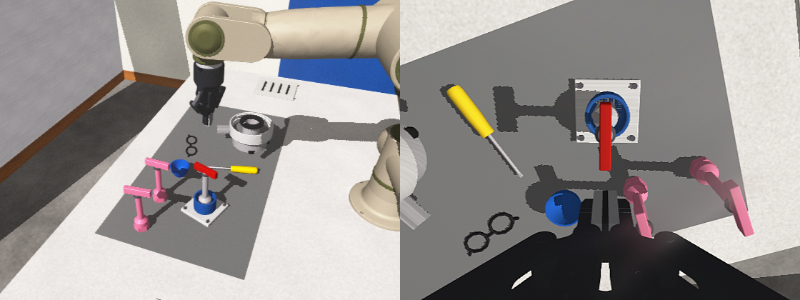

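The fingers shut on nothing. The side view still shows the wrench standing in its cup at half-scale (205,171). I'll check where the fingertips really are against the reported TCP.

```bash
python3 - <<'E'
from h import *
from bench import env,kinematics,monitor,eyes
s=monitor.sense();tcp=np.array(s["position"]);print(tcp,s["finger_gap"])
S=eyes.grab_frame("side");T=eyes.grab_frame("top");W=eyes.grab_frame("wrist")
ims=[]
cs={}
for n,f in(("s",S),("t",T)):
    I=f["frame"].copy();c=big(red(I),(150,150,340,270));M=cv2.moments(c);cs[n]=(M["m10"]/M["m00"],M["m01"]/M["m00"])
    p=proj(f,tcp);print(n,p,cs[n],cv2.contourArea(c))
    x,y=(int(v) for v in p);x0=max(0,x-80);y0=max(0,y-60)
    k=cv2.resize(I[y0:y0+120,x0:x0+120],(400,400),interpolation=3)
    cv2.drawMarker(k,(int((p[0]-x0)*400/120),int((p[1]-y0)*400/120)),(0,255,0),0,20);ims.append(k)
print("bar now",tri(S,cs["s"],T,cs["t"]))
print("w tcp",proj(W,tcp),"off",camoff(W,s))
r=cv2.minAreaRect(big(red(W["frame"])));print(r)
P=np.array([plane(W,p,.172)[:2] for p in cv2.boxPoints(r)]);print("wrist bar",P.mean(0),P.round(3).tolist())
cv2.imwrite("pics/g2.png",np.hstack(ims)[:,:,::-1])
E
```

```text
[0.55156786 0.22038077 0.29981288] 3.414081289326764e-05
s [289.91420424 184.68349221] (287.7953125, 238.10104166666665) 320.0
t [165.58154846 222.3443095 ] (190.478431372549, 212.33333333333331) 42.5
bar now (array([0.5684664 , 0.21006595, 0.1532407 ]), np.float64(0.023780218999867084))
w tcp [287.01871275 263.67572663] off [ 0.08239086 -0.00028544 -0.16610994]
((287.0, 190.5), (95.0, 16.0), 90.0)
wrist bar [0.55036958 0.22093997] [[0.51, 0.228], [0.514, 0.24], [0.591, 0.215], [0.587, 0.202]]
```

View pics/g2.png

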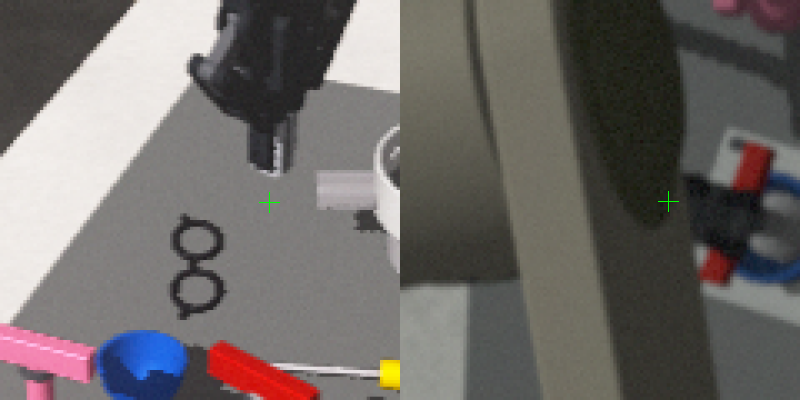

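In the side view the shut fingertips are at crop (265,172), about 9 px above the reported TCP at (269,202). So the real tips seem to sit about 20 mm higher than reported. I'll touch the bar top (z 0.172) lightly to measure that, then regrasp.

```bash
python3 - <<'E'
from h import *
from bench import env,kinematics,monitor,eyes
x,y=.5512,.2206
env.movel([x,y,.20],.15)
g=env.movel([x,y,.135],.04,guard=4);s=monitor.sense();zc=s["position"][2];print("touch",g,zc,s["contact_force"],s["finger_gap"])
env.movel([x,y,zc+.03],.15)
if g:
    env.release();zt=zc-.0165
    print(env.movel([x,y,zt],.1,guard=10))
    env.close_gripper(100);s=monitor.sense();print(s["position"],s["finger_gap"],s["gripper_force"],s["contact_force"],s["clock"])
E
```

```text
touch True 0.14855784892344054 [1.20890647 0.37118536 6.23175286] 0.002844324920810979
False
[0.5514913  0.22061368 0.1325282 ] 0.13210919129292178 99.8993718624115 [-0.40122541 -0.66016696  3.56204916] 12.1667
```

Grasped: the gap matches the 14 mm bar and the force is 100 N. The tips are about 23 mm behind the reported TCP. Now lift, carry and check above the bore.

```bash
python3 - <<'E'
from h import *
from bench import env,kinematics,monitor,eyes
x,y=.5515,.2206
env.movel([x,y,.29],.15)
env.reach([.4986,-.186,.29],down(np.radians(116.)))
s=monitor.sense();print(s["position"],s["joints"].round(2) if hasattr(s["joints"],"round") else s["joints"],s["finger_gap"],s["contact_force"],s["clock"])
S=eyes.grab_frame("side");T=eyes.grab_frame("top");W=eyes.grab_frame("wrist")
# expected pixels of lower end in side view
lo=np.array([.4986,-.186,.29-.1205]);p=proj(S,lo);print(p)
k=S["frame"][20:200,260:460].copy();k=cv2.resize(k,(600,540),interpolation=3)
for z in(0,.042,.149):
    a=proj(S,lo+[0,0,z]);cv2.drawMarker(k,(int((a[0]-260)*3),int((a[1]-20)*3)),(0,255,0),0,16)
cv2.imwrite("pics/l1.png",k[:,:,::-1])
E
```

```text
[ 0.49897531 -0.1851632   0.29001301] [-0.58  0.29  1.32  0.    1.53 -1.03] 0.13235202312438196 [ 0.34890952  0.00611536 -4.1007588 ] 14.8833
[355.32288012 149.18288627]
```

View pics/l1.png

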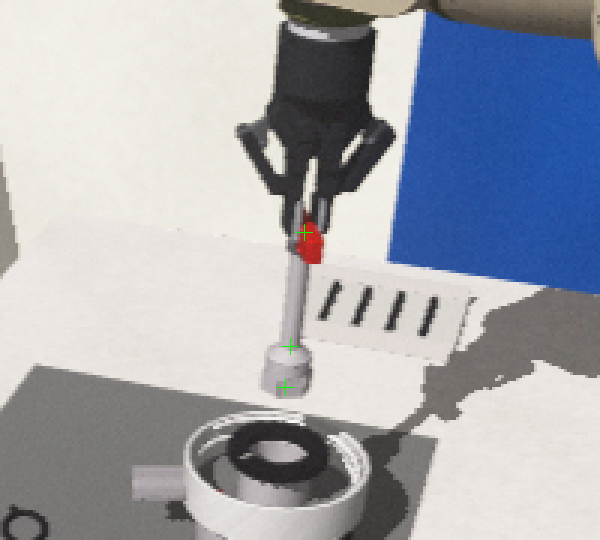

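The extension hangs straight: the lower-end marker falls on the socket at crop (285,386), above the bore. Lowering with a guard.

```bash
python3 - <<'E'
from h import *
from bench import env,kinematics,monitor,eyes
x,y=.4986,-.186
env.movel([x,y,.235],.15)
g=env.movel([x,y,.145],.05,guard=7)
s=monitor.sense();print(g,s["position"],s["contact_force"],s["ft_torque"],s["finger_gap"],s["clock"],"low",s["position"][2]-.1205)
E
```

```text
True [ 0.49875108 -0.18606569  0.14642285] [-0.89989456 -0.22765338  6.77947317] [0.08867131 0.04653454 0.0163817 ] 0.13459655541768228 17.225 low 0.025922847816538197
```

Seated: the lower end is at 26 mm. Turning clockwise in small steps, watching the moment.

```bash
python3 - <<'E'
from h import *
from bench import env,kinematics,monitor,eyes
x,y,z=.4986,-.186,.1462
yaw=np.radians(116.);t0=monitor.sense()["ft_torque"][2];tot=0
while tot<1.75:
    tot+=.07
    env.movel([x,y,z],.15,frame=down(yaw-tot)) if False else env.reach([x,y,z],down(yaw-tot))
    s=monitor.sense();t=s["ft_torque"][2]-t0
    print(round(tot,2),round(t,3),np.round(s["contact_force"],1).tolist(),round(s["position"][2]-.1205,4),round(s["clock"],2))
    if abs(t)>.75 or np.linalg.norm(s["contact_force"])>30 or s["clock"]>40: break
E
```

```text
0.07 -0.028 [0.6, 0.3, 0.6] 0.0263 17.48
0.14 0.003 [1.9, -0.3, 3.2] 0.0262 17.73
0.21 -0.058 [1.6, 0.2, 4.4] 0.0261 17.98
0.28 -0.028 [2.4, 0.5, 5.7] 0.0261 18.23
0.35 0.042 [3.6, -0.3, 5.3] 0.0261 18.48
0.42 0.015 [3.6, 0.5, 6.0] 0.0261 18.73
0.49 -0.078 [3.2, 1.3, 4.8] 0.0261 18.98
0.56 -0.011 [3.7, 0.4, 4.4] 0.0261 19.23
0.63 -0.009 [3.5, 0.1, 5.7] 0.0262 19.48
0.7 -0.002 [3.1, 0.7, 5.9] 0.0262 19.73
0.77 -0.001 [2.8, -0.2, 5.7] 0.0261 19.98
0.84 0.031 [4.0, -0.5, 5.8] 0.0261 20.23
0.91 -0.065 [3.5, 0.2, 4.7] 0.0261 20.48
0.98 -0.07 [3.0, 0.1, 6.0] 0.0261 20.73
1.05 0.043 [3.3, -0.2, 4.8] 0.0262 20.98
1.12 0.021 [3.8, 0.6, 5.8] 0.0262 21.23
1.19 0.129 [2.7, -0.5, 5.4] 0.0262 21.48
1.26 0.345 [2.9, -0.9, 5.5] 0.0262 21.73
1.33 0.264 [3.2, 0.5, 5.0] 0.0262 21.98
1.4 -0.286 [3.5, -0.8, 6.4] 0.0262 22.23
1.47 0.38 [2.9, -0.8, 7.3] 0.0263 22.48
1.54 -0.236 [1.5, -1.5, 6.0] 0.0262 22.73
1.61 -0.18 [2.4, -2.0, 5.5] 0.0262 22.98
1.68 -0.101 [2.5, 0.1, 6.4] 0.0262 23.23
1.75 -0.105 [1.6, -1.4, 5.3] 0.0261 23.48
```

```bash
python3 - <<'E'
from h import *
from bench import env,monitor,eyes
s=monitor.sense();print(s["finger_gap"],s["gripper_force"],np.round(s["joint_efforts"],2),np.round(s["joints"],3),Ro.from_quat(s["ee_rot"]).as_matrix()[:,0],np.degrees(116-0)*0+116-np.degrees(1.75),s["ft_torque"])
W=eyes.grab_frame("wrist");S=eyes.grab_frame("side")
k=np.hstack([cv2.resize(W["frame"],(400,300)),cv2.resize(S["frame"][70:220,270:470],(400,300),interpolation=3)])
cv2.imwrite("pics/t1.png",k[:,:,::-1]);pickle.dump(dict(W),open("w3.pkl","wb"))
E
```

```text
0.12888024991784625 106.81041240692139 [  0.16 -39.65 -21.29  -0.06   0.76   0.13] [-5.780e-01  3.840e-01  1.565e+00 -1.000e-03  1.192e+00  7.150e-01] [9.61388918e-01 2.75193250e-01 1.54604964e-04] 15.732385852105935 [-0.41678591 -0.59833031 -0.08829241]
```

View pics/t1.png

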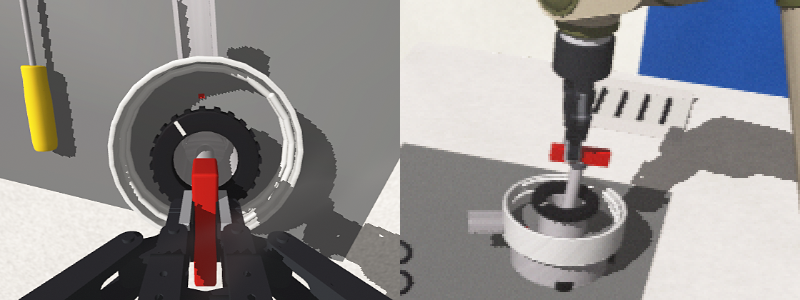

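The bar stayed aligned in the jaws, with the handle at wrist half (205,220) and the ring mark at (180,128). The moment rose near 1.15 rad of turn, then dropped, so the socket probably slipped over a corner at the stop. I'll compute the nut angle from the chute's direction and compare the ring mark with the start.

```bash
python3 - <<'E'
from h import *
C=np.array([.4986,-.186])
w1=pickle.load(open("w1.pkl","rb"));w3=pickle.load(open("w3.pkl","rb"));T=pickle.load(open("f0.pkl","rb"))["top"]
def mark(f,box):
    I=f["frame"].astype(int);x0,y0,x1,y1=box
    c=big(I.min(2)>150,box);M=cv2.moments(c);p=(M["m10"]/M["m00"],M["m01"]/M["m00"]);P=plane(f,p,.107)[:2];print(p,cv2.contourArea(c),P,np.linalg.norm(P-C),"mark deg",np.degrees(np.arctan2(*(P-C)[::-1])))
mark(w1,(335,50,375,80));mark(w3,(238,164,264,194))
# chute end corners: side edges seen in w3 (full px) rows 10..60
I=w3["frame"].astype(int)
for r in(20,50):print(r,I[r,235:315:2].mean(1).astype(int).tolist() if 0 else [int(v) for v in I[r,235:315:2].mean(1)])
P=plane(T,(372.5,194),.073)[:2];print("chute top-view",P,np.degrees(np.arctan2(*(P-C)[::-1])))
E
```

```text
(352.6302294197031, 63.719298245614034) 123.5 [ 0.52268714 -0.15787725] 0.03702809221562528 mark deg 49.41994543991992
(251.4759535655058, 179.3300165837479) 100.5 [ 0.52247888 -0.15797871] 0.03681566926144611 mark deg 49.56338810418828
20 [144, 143, 144, 140, 191, 199, 200, 177, 92, 103, 101, 103, 89, 200, 195, 194, 195, 196, 199, 196, 196, 199, 199, 198, 196, 193, 194, 193, 192, 175, 197, 200, 201, 171, 139, 140, 140, 141, 141, 140]
50 [144, 144, 143, 144, 143, 157, 200, 197, 206, 91, 101, 100, 100, 90, 202, 192, 191, 190, 192, 194, 193, 194, 196, 195, 193, 190, 189, 190, 190, 188, 171, 202, 199, 200, 160, 140, 140, 141, 141, 140]
chute top-view [ 0.62337366 -0.14707983] 17.324067751774482
```

```bash
python3 - <<'E'
from h import *
from bench import env,monitor
w3=pickle.load(open("w3.pkl","rb"))
C=np.array([.4986,-.186])
for p in((272.5,20),(274.5,50)):
    P=plane(w3,p,.073)[:2];print(P,np.degrees(np.arctan2(*(P-C)[::-1])))
x,y,z=.4986,-.186,.1462;yaw=np.radians(116.);tot=1.75
while tot<2.3:
    tot+=.05;env.reach([x,y,z],down(yaw-tot))
    a=[];js=[]
    for _ in range(6):
        env.hold(.03);s=monitor.sense();a.append(s["ft_torque"][2]);js.append(s["joint_efforts"][5])
    print(round(tot,2),round(np.mean(a),3),round(np.mean(js),3),round(s["finger_gap"],3),round(s["position"][2]-.1205,4),round(s["clock"],2))
    if abs(np.mean(a))>.4 or s["clock"]>35: break
E
```

```text
[ 0.60921768 -0.14535695] 20.174297328169683
[ 0.5940442  -0.15074014] 20.27569377602406
1.8 -0.017 -0.02 0.131 0.0261 24.02
1.85 -0.04 -0.01 0.13 0.0261 24.48
1.9 0.046 -0.006 0.129 0.0256 24.93
1.95 0.071 0.022 0.135 0.0256 25.38
2.0 0.003 0.026 0.13 0.0257 25.82
2.05 -0.006 0.039 0.129 0.0257 26.27
2.1 0.006 0.025 0.127 0.0257 26.73
2.15 0.033 0.054 0.133 0.0257 27.18
2.2 0.12 0.137 0.135 0.0257 27.62
2.25 0.248 0.275 0.139 0.0257 28.07
2.3 0.417 0.431 0.132 0.0257 28.52
```

Contact at 2.15 rad matches the nut being at its stop. I computed about 2.13, and the moment rises steadily to 0.43 N m with no motion. Now unload, lift out, and check the nut angle from above (hex vertices should be at about 35.7° mod 60).

```bash
python3 - <<'E'
from h import *
from bench import env,monitor,eyes
x,y,z=.4986,-.186,.1462;yaw=np.radians(116.)-2.05
env.reach([x,y,z],down(yaw))
env.movel([x,y,.28],.08);s=monitor.sense();print(s["finger_gap"],s["contact_force"],s["clock"])
o=Ro.from_quat(down(yaw)).apply([.0796,-.0009,-.1659])
env.movel([x-o[0],y-o[1],.28],.15)
w=eyes.grab_frame("wrist");pickle.dump(dict(w),open("w4.pkl","wb"))
h=cv2.cvtColor(w["frame"],cv2.COLOR_RGB2HSV).astype(int)
m=(h[:,:,0]>10)&(h[:,:,0]<30)&(h[:,:,1]>130)&(h[:,:,2]>50)
p=proj(w,np.array([x,y,.036])).astype(int);b=30;print(p)
c=big(m,(p[0]-b,max(0,p[1]-b),p[0]+b,p[1]+b))
v=cv2.approxPolyDP(cv2.convexHull(c),2.5,True)[:,0,:].astype(float)
P=np.array([plane(w,q,.036)[:2] for q in v]);C=P.mean(0)
a=np.degrees(np.arctan2(*(P-C).T[::-1]));print("verts",np.sort(a%60).round(1),np.linalg.norm(P-C,axis=1).round(4),"C",C,monitor.sense()["clock"])
E
```

```text
0.13336628763401917 [ 0.49115329 -0.18507009 -4.13172469] 30.7
[286  89]
verts [38.8 38.9 41.8 43.6 45.6 47.6] [0.017  0.0156 0.016  0.0161 0.016  0.0166] C [ 0.49810342 -0.18578018] 31.4333
```

```bash
python3 - <<'E'
from h import *
from scipy.optimize import minimize_scalar
for n in("w1","w4"):
    w=pickle.load(open(n+".pkl","rb"));h=cv2.cvtColor(w["frame"],cv2.COLOR_RGB2HSV).astype(int)
    m=(h[:,:,0]>10)&(h[:,:,0]<30)&(h[:,:,1]>130)&(h[:,:,2]>50)
    p=proj(w,np.array([.4986,-.186,.036])).astype(int);c=big(m,(p[0]-35,p[1]-35,p[0]+35,p[1]+35))[:,0,:]
    f=np.zeros(m.shape,np.uint8);cv2.drawContours(f,[c.reshape(-1,1,2)],-1,1,-1)
    yx=np.argwhere(f);P=np.array([plane(w,(b,a),.036)[:2] for a,b in yx]);C=P.mean(0);d=(P-C)@[1,1j]
    k=(np.abs(d)**6*np.exp(6j*np.angle(d))).sum()
    e=np.array([plane(w,q,.036)[:2] for q in c]);
    th=np.radians(np.arange(0,60,.25));r=[sum((((e-C)@np.array([np.cos(t+i*np.pi/3),np.sin(t+i*np.pi/3)])).max()) for i in range(6)) for t in th]
    print(n,C,len(P),"vertex(mom)",np.degrees(np.angle(k))/6%60,"flat(min support)",np.degrees(th[np.argmin(r)]))
E
```

```text
w1 [ 0.49840277 -0.18579817] 1534 vertex(mom) 26.57558034652789 flat(min support) 56.75
w4 [ 0.49870727 -0.18577278] 709 vertex(mom) 44.604700260802566 flat(min support) 14.500000000000002
```

```bash
python3 - <<'E'
from h import *
for n,zt,yaw in(("w3",.1462+.0395,116-np.degrees(1.75)),("w4",.3195,116-np.degrees(2.05))):
    w=pickle.load(open(n+".pkl","rb"));m=red(w["frame"]).astype(np.uint8)
    ys,xs=np.where(m);print(n,ys.min(),ys.max(),xs.min(),xs.max(),"yaw",yaw)
    rows=[]
    for r in range(ys.min(),ys.max(),15):
        c=np.where(m[r,240:340])[0]+240
        if len(c): rows.append((r,c.min(),c.max()))
    print(rows)
    for j in(1,2):
        P=np.array([plane(w,(q[j],q[0]),zt)[:2] for q in rows[1:]]);l=np.polyfit(np.arange(len(P)),P,1)[0];print(np.degrees(np.arctan2(l[1],l[0]))%180)
    v=w["frame"][:, :];print(zt)
E
```

```text
w3 131 400 268 305 yaw 15.732385852105935
[(131, np.int64(282), np.int64(285)), (236, np.int64(270), np.int64(303)), (251, np.int64(269), np.int64(304)), (266, np.int64(269), np.int64(304)), (281, np.int64(270), np.int64(303)), (296, np.int64(273), np.int64(301)), (311, np.int64(273), np.int64(300)), (356, np.int64(273), np.int64(301)), (371, np.int64(272), np.int64(302)), (386, np.int64(273), np.int64(302))]
16.578977335974088
15.950489421321777
0.1857
w4 229 404 269 304 yaw -1.4563480018187533
[(229, np.int64(273), np.int64(301)), (244, np.int64(270), np.int64(303)), (259, np.int64(269), np.int64(304)), (274, np.int64(269), np.int64(304)), (289, np.int64(273), np.int64(301)), (304, np.int64(273), np.int64(300)), (319, np.int64(274), np.int64(280)), (334, np.int64(273), np.int64(274)), (349, np.int64(272), np.int64(301)), (364, np.int64(271), np.int64(302)), (379, np.int64(273), np.int64(302)), (394, np.int64(273), np.int64(302))]
178.8334577967113
177.95977188151718
0.3195
```

The hex is now 8.8° short of where both contact onsets put the stop. The two onsets match a stop at joint 1.3, so the nut probably sprang back when I unloaded the wound-up socket quickly. I'll re-engage, push up to the stop gently, unload slowly, and check again.

```bash
python3 - <<'E'
from h import *
from bench import env,monitor,eyes
x,y,z=.4986,-.186,.1464
D=lambda d:down(np.radians(d))
env.reach([x,y,.28],D(14.5));env.movel([x,y,.235],.15)
g=env.movel([x,y,.1455],.06,guard=7);s=monitor.sense();print(g,s["position"][2]-.1205,s["clock"])
if s["position"][2]-.1205<.029:
    env.reach([x,y,z],D(3))
    for d in(0,-2.5,-5,-7,-8.5,-10,-11):
        env.reach([x,y,z],D(d));a=[]
        for _ in range(3): env.hold(.04);a.append(monitor.sense()["ft_torque"][2])
        print(d,np.round(np.mean(a),3),round(monitor.sense()["clock"],2))
        if np.mean(a)>.22: break
    env.hold(.15)
    while d<3: d+=1.5;env.reach([x,y,z],D(d))
    d=5;env.reach([x,y,z],D(d));print(monitor.sense()["clock"])
    env.movel([x,y,.28],.12)
    o=Ro.from_quat(D(d)).apply([.0796,-.0009,-.1659]);env.movel([x-o[0],y-o[1],.28],.2)
    w=eyes.grab_frame("wrist");pickle.dump(dict(w),open("w5.pkl","wb"));print(monitor.sense()["clock"])
E
cat > nut.py <<'E'
from h import *
def nut(n):
    w=pickle.load(open(n+".pkl","rb"));h=cv2.cvtColor(w["frame"],cv2.COLOR_RGB2HSV).astype(int)
    m=(h[:,:,0]>10)&(h[:,:,0]<30)&(h[:,:,1]>130)&(h[:,:,2]>50)
    p=proj(w,np.array([.4986,-.186,.036])).astype(int);c=big(m,(p[0]-35,p[1]-35,p[0]+35,p[1]+35))[:,0,:]
    f=np.zeros(m.shape,np.uint8);cv2.drawContours(f,[c.reshape(-1,1,2)],-1,1,-1)
    P=np.array([plane(w,(b,a),.036)[:2] for a,b in np.argwhere(f)]);C=P.mean(0);d=(P-C)@[1,1j]
    k=(np.abs(d)**6*np.exp(6j*np.angle(d))).sum();return (np.degrees(np.angle(k))/6-30)%60
E
python3 -c "
from nut import *
print('flat deg',nut('w5'),'joint if zero=chute',np.radians(20.2-nut('w5')+60))"
```

```text
True 0.025809529478562993 33.7833
0 0.07 34.47
-2.5 0.052 34.84
-5 0.084 35.22
-7 0.049 35.59
-8.5 0.109 35.97
-10 0.206 36.34
-11 0.314 36.72
39.6167
41.4833
flat deg 5.5206483232572765 joint if zero=chute 1.3034005700139086
```

The nut is at its stop: joint about 1.30. Back to the stand.

```bash
python3 - <<'E'
from h import *
from bench import env,monitor,eyes
w=pickle.load(open("w2.pkl","rb"));b=blue(w["frame"]);k=np.zeros_like(b);k[35:135,240:340]=1
ys,xs=np.where(b&k);e=cv2.minEnclosingCircle(np.c_[xs,ys].astype(np.float32));c=plane(w,e[0],.055)[:2];print(e,c)
if np.linalg.norm(c-[.5516,.2204])>.008: c=np.array([.5516,.2204])
x,y=c
q=down(np.radians(-18.25))
env.reach([x,y,.28],q);env.movel([x,y,.19],.15)
g=env.movel([x,y,.1315],.06,guard=6);s=monitor.sense();print(g,s["position"],s["position"][2]-.1205,s["contact_force"],s["clock"])
W=eyes.grab_frame("side");cv2.imwrite("pics/p1.png",cv2.resize(W["frame"][180:330,190:390],(800,600))[:,:,::-1])
if s["position"][2]-.1205<.016:
    env.release();p=monitor.sense()["position"];env.movel([p[0],p[1],.27],.15);env.hold(.3)
    S=eyes.grab_frame("side");c=big(red(S["frame"]),(240,200,340,270));M=cv2.moments(c);print((M["m10"]/M["m00"],M["m01"]/M["m00"]),proj(S,np.array([x,y,.161])),cv2.minAreaRect(c))
    cv2.imwrite("pics/end.png",np.hstack([cv2.resize(f,(400,300)) for f in(S["frame"],eyes.grab_frame("wrist")["frame"])])[:,:,::-1])
    print(monitor.sense()["clock"])
E
```

```text
((291.31170654296875, 84.10511779785156), 43.97547912597656) [0.54913842 0.22498345]
True [0.5490429  0.22489768 0.13368297] 0.013182968169259623 [0.67107435 0.0830083  5.18655685] 44.7167
(288.88991769547323, 240.0915637860082) [288.74722966 240.52562119] ((288.5000305175781, 240.00001525878906), (36.671512603759766, 10.28591251373291), 26.56505012512207)
46.9417
```

View pics/end.png

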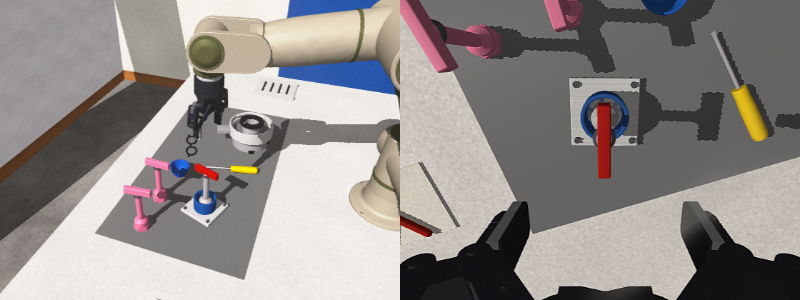

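The extension stands upright in its cup, with the bar at side half (205,171) and wrist half (604,140). The gripper is clear and the other things lie where they were. Handing in.

```bash
python3 -c "
from bench import job
print(job.hand_in())"
```

```text
the job is handed in; nothing more can be done
None
```

I handed the job in at about 47 s, with no verdict returned: the nut is at its stop (about 1.30 rad by camera, after a second push because it had sprung back), the ring mark had not moved when last checked (before that push), and the extension is upright in its stand with the other things where they lay.

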